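# Bolt the craft-knife chest shut

### The arm

A 6-joint arm with a two-finger parallel gripper is mounted at the origin on the work surface. World frame = base frame: x ahead of the robot, y to its left, z up, the work surface at z = 0. Lengths are in m, angles in degrees, forces in N, time in s.
With the tool pointing down it reaches from about 0.325 to 0.775 m from the base axis. Payload 9.3 kg.
Tool frame: the origin (TCP) lies between the finger pads; the fingertips stand 25 mm ahead of it and the grasp point (between the pads) lies 6 mm ahead of it (robot.tcp_to_tips is the distance from the TCP to the fingertips, in m); z points along the fingers, y is the line along which they close (so a half turn about z gives the same grasp; the last joint's range is limited). The gripper opens to 85 mm and grips with 20 to 120 N. Pads are 22 mm wide; open, the fingers measure 114 mm over their backs; the gripper's body (76 mm by 85 mm) begins 54 mm behind the grasp point. The pads swing forward as they close: fully open they stand 13 mm farther back than shut.
Start: joints at [68.033, 14.817, 1.232, 76.415, 0, 81.257], TCP at [0.126, 0.535, 0.256] pointing down, gripper open.
Joint ranges: [-174.27, 174.27], [-52.1, 104.24], [-59.71, 78.15], [-110.17, 111.67], [-87.03, 83.33], [-180, 180]. Speed limits (degrees/s): [127.2, 127.2, 159.86, 180, 180, 180].

### API

Orientations are given as a 3x3 rotation matrix whose columns are the frame's x, y, z axes.
In Python, from station import robot gives the robot as it stands. The module is installed in compiled form; this text tells all that it offers. Calls block until the motion is done:
- robot.reach(position, orientation): joint-space move of the TCP to a pose.
- robot.line_to(position, rotation=None, max_speed=0.15, guard=None): straight line of the TCP; rotation=None keeps the orientation; max_speed is the mean speed in m/s. With guard (N) it stops when the force on the tool has changed by that much, and returns True; else False.
- robot.move_joints(angles): joint-space move.
- robot.let_go() and robot.close(f_grip=None): open the fingers fully, or close them until they stop; f_grip is the grip in N (None keeps the last).
- robot.sleep(seconds).
- robot.solve_ik(position, orientation): joint angles nearest the present ones, or None.
- robot.state(): the state.
- robot.camera(name): name is "scene" or "top" or "wrist"; returns a dict with "frame" (400x640x3 uint8, red, green, blue), "z_map" (400x640 float32, m along the optical axis (not along the pixel's ray), 0 where there is no reading), "mtx" (3x3 intrinsics, pixels), "dist" ([k1, k2, p1, p2, k3] as OpenCV has them; the pictures are not rectified), "origin" and "orientation" of the camera in the world. Camera axes: x right, y up, looking along -z (the intrinsics and any distortion apply to the point x, -y, -z); pixel columns grow to the right and rows downward; lengths in m; the calibration is good to about 2 mm. A picture is of the moment at which its call begins.
A pose or a line that the arm cannot do raises robot.Unreachable and nothing moves.
- robot.finish_job(): hands the job in; it is judged then, once.
The state is a dict: "time": time; "joint_pos": joint angles; "joint_velocities": joint speeds; "tau": joint torques, N m; "tcp_pos": TCP position; "orientation": TCP orientation; "contact_force": force on the tool from outside, world axes, zero at the start; "moment": the same for the moment, N m; "gripper_width": finger opening in m; "finger_force": force on a finger pad.
Only numpy, scipy, OpenCV 4.12 (cv2) and the standard library are available. Lean on these libraries where they do the work, as an engineer would, in place of code of your own. Each camera call takes 0.05 s, during which the arm holds its last target. There are 200 camera calls.

### The job

Bolt the craft-knife chest shut: with its handle standing up, slide the barrel bolt across until it comes to rest gently against the rubber stop, then turn the handle over towards the chest's front, fully down into the notch, and let go. Do not ram the stop or force the handle where there is no notch, and leave everything else on the chest and table where it is.

Things in the scene. Friction and masses are not known exactly. Their poses are not given: they have to be found in the camera images.
- chest: Fixed, shut plywood chest, 260 (x) x 360 (y) x 90 mm high. Origin: centre of its underside, z up; its front faces its own -x, towards the robot. A steel barrel bolt lies on the lid, along chest y, and shoots to +y across the joint of the two lid leaves into a keeper. Small loose things up to 65 mm tall stand on the lid: two behind the bolt (chest x > +35 mm), a low block in the front -y corner.
- rod_start (a point): Point on the centre line of the bolt's rod (14 mm thick) where the handle's stem stands when the bolt is fully drawn back: chest x -20, y -60, z 112 mm (22 mm over the lid). Fixed to the chest, same axes; the rod slides along its y. Steel rails on both sides of the rod keep the handle from leaning forward more than about 0.4 rad anywhere but at the notch.
- bolt (a joint): Travel in m of bolt and handle from rod_start to chest +y; 0 to 0.012 at the start; sliding friction about 2.5 N. Between 0.042 and 0.074 (the notch collar is adjustable, different each time) the stem meets a springy rubber stop across the slot, 31 mm high over the rod's centre line. It gives 1 mm per 10 N, pushes the bolt back when let go and leaves it lying against the rubber.
- handle: 9 mm stem on the rod, square at its foot, cross knob on top. Origin on the rod's centre line; z up the stem, y along the rod. Starts upright +-0.2 rad. Turns about y only towards the chest's front (-x) and down, friction 0.1 N m (2 N at the knob), staying where left; 1.35 rad is fully down. It fits the 12 mm notch in the front rail from 1 mm short of first touching the rubber to 2 mm into it.
- knob (a point): Centre of the handle's knob, 56 mm from the rod's centre line along the stem: 168 mm over the table upright, about 124 mm fully down. The knob is a steel cylinder 20 mm in diameter and 24 mm long, lying along the rod's direction.

How it is judged:
By the outcome, as a careful person would: the job done as asked, in the order asked, and still so for the second after the job is handed in, with the robot touching nothing.
It also fails if it takes over 72 s, if anything falls off the work surface, if the arm or the gripper's body presses on something with over 40 N, if the wrist force passes 120 N, or if a joint passes its speed limit or range.

## Working session

There is one attempt and no reset: what is moved stays moved. The work goes in short steps, each a Python script; the robot and the scene stay as the last script left them, time stands still between calls to the robot, and variables do not carry over. Pictures are saved under pics/ and viewed, at most 10 in all, crops included, and the job is handed in when it is done.

```bash
mkdir -p pics; ls
cat > h.py <<'E'
from station import robot
import numpy as np, cv2
def cloud(c):
    h,w=c["z_map"].shape
    u,v=np.meshgrid(np.arange(w),np.arange(h))
    p=cv2.undistortPoints(np.stack([u,v],-1).reshape(-1,1,2).astype(np.float64),c["mtx"],np.array(c["dist"])).reshape(h,w,2)
    z=c["z_map"]
    P=np.stack([p[...,0]*z,-p[...,1]*z,-z],-1)
    W=P@np.array(c["orientation"]).T+c["origin"]
    W[z==0]=np.nan
    return W
def save(c,n): cv2.imwrite(f"pics/{n}.png",c["frame"][...,::-1])
E
python3 - <<'E'
from h import *
for n in ("scene","top"):
    c=robot.camera(n); save(c,n+"1"); np.savez(f"{n}1.npz",**c)
    print(n,c["origin"],c["orientation"],c["mtx"][0])
print(robot.state())
E
```

```text
pics
scene [1.01868627 0.04472775 0.59678615] [[-0.06645795 -0.72105093  0.68968754]
 [ 0.99759346 -0.06170797  0.03161349]
 [ 0.01976428  0.69012875  0.72341667]] [380.56159181   0.         318.42346151]
top [0.52347685 0.02646284 0.75162353] [[-0.00757511  0.99432301 -0.10613376]
 [-0.99991245 -0.00638036  0.01159207]
 [ 0.01084909  0.10621228  0.99428429]] [384.17483243   0.         321.10022204]
{'time': 0.1, 'joint_pos': array([ 6.80336098e+01,  1.48492518e+01,  1.19508088e+00,  7.64146929e+01,
       -2.25650560e-03,  8.12594781e+01]), 'joint_velocities': array([ 0.08423133, -0.08100135,  0.00280132,  0.0358657 ,  0.01569304,
        0.03373974]), 'tau': array([ 4.88041638e-03, -5.56696165e+01,  3.45068443e+01,  1.16302303e-02,
       -1.73385492e-04, -5.79306928e-06]), 'tcp_pos': array([0.12574552, 0.53522106, 0.25571702]), 'orientation': array([[-9.73475682e-01,  2.28790135e-01, -4.13061547e-04],
       [ 2.28790463e-01,  9.73475038e-01, -1.12937809e-03],
       [ 1.43714539e-04, -1.19392665e-03, -9.99999277e-01]]), 'contact_force': array([ 0.04770237, -0.09988795, -0.37849449]), 'moment': array([-0.00609906,  0.01379354, -0.00328615]), 'finger_force': 0.0, 'gripper_width': 0.08515560872745577}
```

View pics/top1.png

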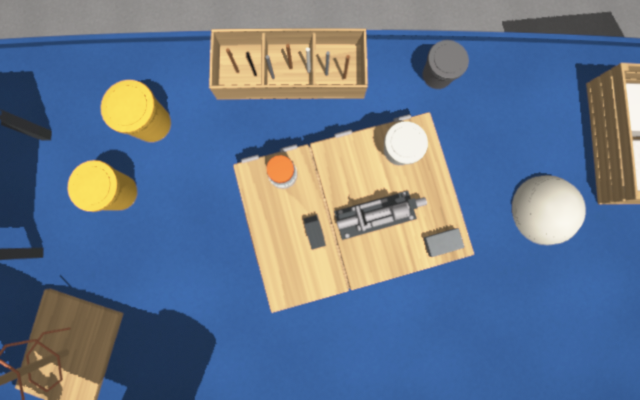

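View pics/scene1.png

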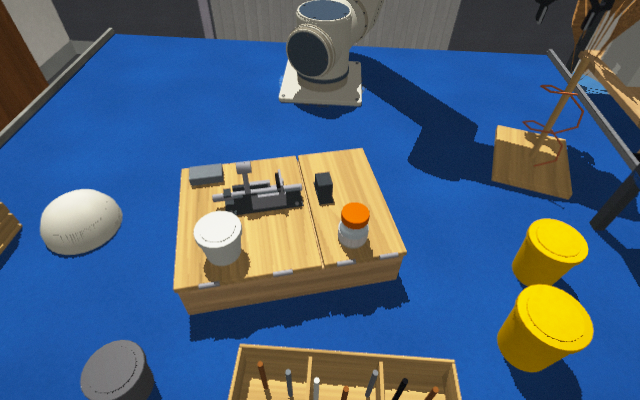

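The top view shows the chest, with its corners near (236,162), (430,114), (473,255) and (272,311). The bolt is around (380,213) and the keeper is the black block at (315,232). In the scene view the knob stands at about (244,168). Next I compute the chest pose and the knob position.

```bash
cat >> h.py <<'E'
def chest_pose(c):
    W=cloud(c); m=(np.abs(W[...,2]-0.09)<0.008)&(np.hypot(W[...,0]-0.5,W[...,1])<0.35)
    n,l,s,_=cv2.connectedComponentsWithStats(m.astype(np.uint8))
    k=1+np.argmax(s[1:,4]); Q=W[l==k]
    (cx,cy),(a,b),_=r=cv2.minAreaRect(Q[:,:2].astype(np.float32)); B=cv2.boxPoints(r)
    e=[B[1]-B[0],B[2]-B[1]]; e=max(e,key=np.linalg.norm); e=e*np.sign(e[1]); y=e/np.linalg.norm(e)
    print("rect",cx,cy,a,b,"lid z",np.median(Q[:,2]))
    T=np.eye(4);T[:3,1]=[*y,0];T[:3,0]=[y[1],-y[0],0];T[:3,3]=[cx,cy,0]
    return T
def inchest(T,W): return (W-T[:3,3])@T[:3,:3]
E
python3 - <<'E'
from h import *
c=np.load("top1.npz"); T=chest_pose(c); np.save("T.npy",T); print(T.round(4), np.degrees(np.arctan2(-T[0,1],T[1,1])))
out=[]
for n in("top1","scene1"):
    c=np.load(n+".npz"); W=cloud(c); L=inchest(T,W)
    # tall things over the lid
    m=(np.abs(L[...,0])<.13)&(np.abs(L[...,1])<.18)&(L[...,2]>.1)
    k,l,s,_=cv2.connectedComponentsWithStats(m.astype(np.uint8))
    for i in range(1,k):
        if s[i,4]>8:
            Q=L[l==i]; print(n,s[i],"min",np.min(Q,0).round(3),"max",Q.max(0).round(3))
    b=(L[...,0]>-.08)&(L[...,0]<.02)&(np.abs(L[...,1])<.12)
    for z0 in(.135,.15,.16):
        Q=L[b&(L[...,2]>z0)]
        if len(Q): print(n,z0,len(Q),"med",np.median(Q,0).round(4),Q.min(0).round(3),Q.max(0).round(3))
c=np.load("scene1.npz")["frame"][140:230,170:350]
cv2.imwrite("pics/sc.png",cv2.resize(c[...,::-1],None,fx=4,fy=4,interpolation=cv2.INTER_CUBIC))
c=np.load("top1.npz")["frame"][170:270,290:440]
cv2.imwrite("pics/tc.png",cv2.resize(c[...,::-1],None,fx=5,fy=5,interpolation=cv2.INTER_CUBIC))
E
```

```text
rect 0.5970986485481262 -0.10366080701351166 0.2695472836494446 0.22434456646442413 lid z 0.09016691105385777
[[ 0.253   0.9675  0.      0.5971]
 [-0.9675  0.253   0.     -0.1037]
 [ 0.      0.      1.      0.    ]
 [ 0.      0.      0.      1.    ]] -75.34598937011813
top1 [ 384  122   44   43 1528] min [-0.    0.04  0.1 ] max [0.07  0.11  0.155]
top1 [ 337  196   90   35 1545] min [-0.105 -0.042  0.101] max [ 0.049 -0.001  0.18 ]
top1 [425 228  39  29 750] min [ 0.032 -0.116  0.1  ] max [ 0.092 -0.08   0.112]
top1 0.135 754 med [0.0007 0.0494 0.1505] [-0.071 -0.042  0.136] [0.02  0.106 0.18 ]
top1 0.15 426 med [-0.001  -0.0202  0.1668] [-0.024 -0.039  0.15 ] [0.02  0.104 0.18 ]
top1 0.16 220 med [-0.0128 -0.0295  0.1754] [-0.024 -0.039  0.161] [ 0.    -0.019  0.18 ]
scene1 [ 212  161   90   46 1939] min [-0.105 -0.041  0.1  ] max [0.049 0.    0.179]
scene1 [189 163  34  19 525] min [ 0.033 -0.117  0.1  ] max [ 0.093 -0.078  0.111]
scene1 [ 194  211   48   52 1970] min [0.001 0.043 0.1  ] max [0.069 0.112 0.155]
scene1 0.135 717 med [0.0026 0.0557 0.1507] [-0.071 -0.041  0.135] [0.02  0.108 0.179]
scene1 0.15 436 med [0.0043 0.0557 0.1526] [-0.023 -0.036  0.15 ] [0.02  0.106 0.179]
scene1 0.16 182 med [-0.0108 -0.0228  0.174 ] [-0.023 -0.036  0.161] [ 0.001 -0.018  0.179]
```

View pics/sc.png

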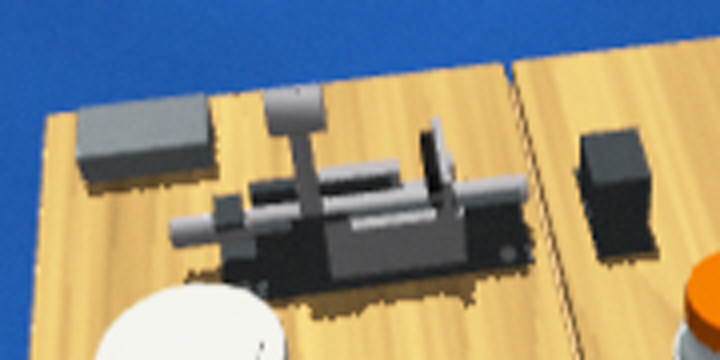

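View pics/tc.png

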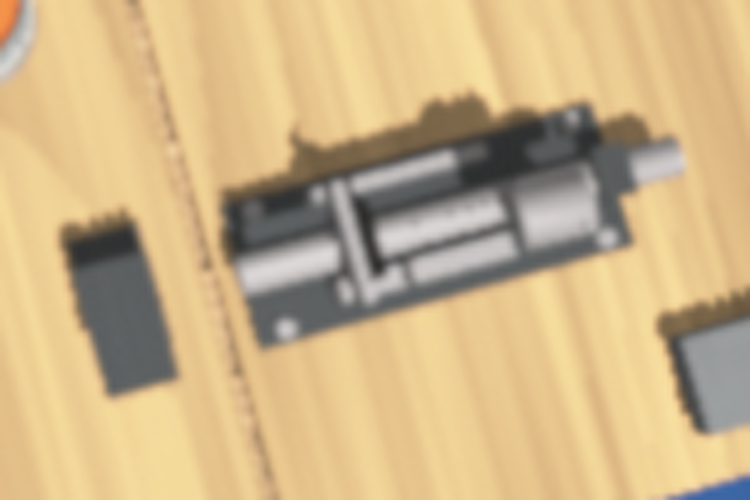

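The crops show the handle upright with its knob at crop (295,110), the rubber stop plate at (437,165) and the notch collar. The lid joint split my rectangle fit, so I refit over both leaves.

```bash
sed -i 's/    n,l,s,_=cv2.connected/    m=cv2.morphologyEx(m.astype(np.uint8),cv2.MORPH_CLOSE,np.ones((5,5)));m0=np.abs(W[...,2]-0.09)<0.008\n    n,l,s,_=cv2.connected/; s/Q=W\[l==k\]$/Q=W[(l==k)\&m0]/' h.py
python3 - <<'E'
from h import *
for n in("scene1","top1"):
    c=np.load(n+".npz"); T=chest_pose(c); print(T[:2].round(4).tolist())
np.save("T.npy",T)
for n in("top1","scene1"):
    W=cloud(np.load(n+".npz")); L=inchest(T,W)
    b=(L[...,0]>-.06)&(L[...,0]<.03)&(L[...,1]>-.09)&(L[...,1]<.04)
    for lo,hi in((.165,.19),(.13,.147),(.114,.122)):
        Q=L[b&(L[...,2]>lo)&(L[...,2]<hi)]
        if len(Q): print(n,lo,len(Q),"med",np.median(Q,0).round(4),Q.min(0).round(3),Q.max(0).round(3))
print(robot.tcp_to_tips)
R0=T[:3,:3]
for s in(1,-1):
    # tool y along chest x, z down
    y=s*R0[:,0];z=np.array([0,0,-1.]);R=np.c_[np.cross(y,z),y,z]
    for p in((-.02,-.1,.185),(-.02,.02,.185),(-.08,0,.15)):
        q=robot.solve_ik(R0@p+T[:3,3],R);print(s,p,None if q is None else np.round(q,1))
E
```

```text
rect 0.5795382261276245 -0.03556293249130249 0.2709253430366516 0.36414602398872375 lid z 0.0903854568397674
[[0.9644, -0.2645, 0.0, 0.5795], [0.2645, 0.9644, 0.0, -0.0356]]
rect 0.5791463851928711 -0.03574278950691223 0.27070143818855286 0.3646485507488251 lid z 0.09012779734450138
[[0.9657, -0.2596, 0.0, 0.5791], [0.2596, 0.9657, 0.0, -0.0357]]
top1 0.165 217 med [-0.0298 -0.0575  0.1755] [-0.04  -0.07   0.166] [-0.02  -0.046  0.18 ]
top1 0.13 146 med [-0.0222 -0.0032  0.1426] [-0.042 -0.01   0.13 ] [-0.002  0.001  0.145]
top1 0.114 603 med [-0.0196 -0.0233  0.1187] [-0.04  -0.09   0.114] [-0.001  0.035  0.122]
scene1 0.165 167 med [-0.0233 -0.0591  0.1746] [-0.036 -0.071  0.165] [-0.019 -0.048  0.179]
scene1 0.13 156 med [-0.0211 -0.0062  0.1422] [-0.041 -0.064  0.13 ] [-0.001  0.     0.147]
scene1 0.114 635 med [-0.0188 -0.0361  0.1188] [-0.038 -0.089  0.114] [0.    0.035 0.122]
0.025
1 (-0.02, -0.1, 0.185) [-21.2  21.4   0.4  69.    0.   53.8]
1 (-0.02, 0.02, 0.185) [-10.9  17.   -6.2  66.8   0.   64.1]
1 (-0.08, 0, 0.15) [-16.   13.7 -16.3  59.9   0.   59. ]
-1 (-0.02, -0.1, 0.185) [ -21.2   21.4    0.4   69.     0.  -126.2]
-1 (-0.02, 0.02, 0.185) [ -10.9   17.    -6.2   66.8    0.  -115.9]
-1 (-0.08, 0, 0.15) [ -16.    13.7  -16.3   59.9    0.  -121. ]
```

Both views agree on the chest pose. The knob is at chest (-30,-58) mm, leaning forward about 0.18 rad. The rubber's near face is at y of about -10 mm, so first touch should come at roughly 45 mm of travel. I'll push the knob's -y end with the fingers closed, slowly and guarded.

```bash
cat >> h.py <<'E'
import os
if os.path.exists("T.npy"):
    T=np.load("T.npy"); R0=T[:3,:3]
    _y=R0[:,0];_z=np.array([0,0,-1.]);RT=np.c_[np.cross(_y,_z),_y,_z]
def P(x,y,tip): return R0@np.array([x,y,tip+.025])+T[:3,3]   # tip position in chest frame (m)
def show(m=""):
    s=robot.state(); p=inchest(T,s["tcp_pos"]); p[2]-=.025
    print(m,"t",round(s["time"],2),"tip",p.round(4),"F",(s["contact_force"]@R0).round(2))
E
python3 - <<'E'
from h import *
robot.close(20)
p=robot.state()["tcp_pos"]; robot.line_to(p+[0,0,.1])
robot.reach(P(-.03,-.10,.24),RT); show()
robot.line_to(P(-.03,-.10,.162),max_speed=.08,guard=6); show("down")
print(robot.state()["gripper_width"])
c=robot.camera("scene"); save(c,"scene2"); np.savez("scene2.npz",**c)
f=c["frame"][110:230,150:330]
cv2.imwrite("pics/sc2.png",cv2.resize(f[...,::-1],None,fx=4,fy=4,interpolation=cv2.INTER_CUBIC))
E
```

```text
t 4.56 tip [-0.0296 -0.0993  0.2402] F [-0.71 -0.04 -0.35]
down t 5.68 tip [-0.0298 -0.1001  0.1626] F [-0.66  0.74  0.02]
-0.0001851238902940549
```

View pics/sc2.png

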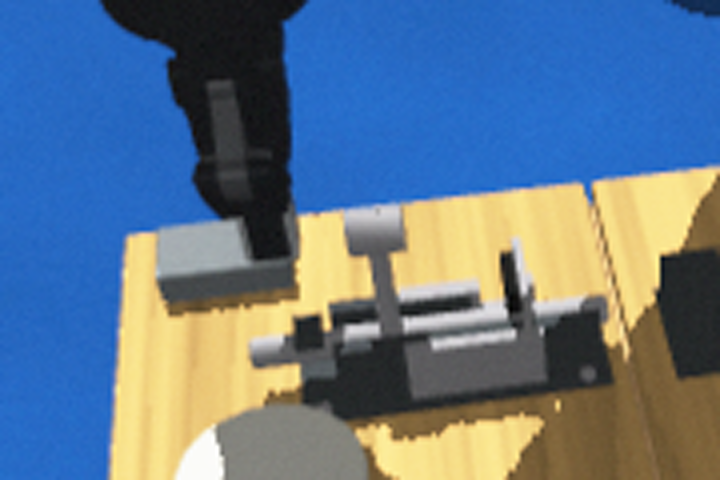

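The crop shows the closed fingertips with their lower end at (268,258), level with the knob's lower half at (375,232). Now I push to +y.

Run:
```python
from h import *
g=robot.line_to(P(-.03,-.045,.162),max_speed=.02,guard=7); show(f"a {g}")
g=robot.line_to(P(-.03,.012,.162),max_speed=.01,guard=7); show(f"b {g}")
robot.sleep(.2); show()
c=robot.camera("scene"); save(c,"scene3"); np.savez("scene3.npz",**c)
f=c["frame"][110:230,150:330]
cv2.imwrite("pics/sc3.png",cv2.resize(f[...,::-1],None,fx=4,fy=4,interpolation=cv2.INTER_CUBIC))
```

```text
a False t 8.63 tip [-0.03  -0.045  0.162] F [ 0.63 -1.97  0.68]
b True t 10.57 tip [-0.03   -0.0353  0.162 ] F [ 0.17 -4.58  2.06]
 t 10.77 tip [-0.03   -0.0354  0.1618] F [ 0.52 -2.62  1.89]
```

View pics/sc3.png

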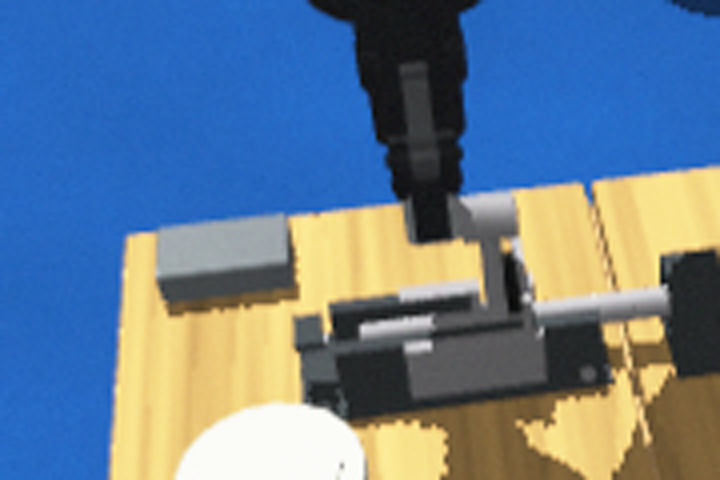

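The knob pushed along to the stop: the stem at crop (492,275) is right by the plate at (515,275), and the bolt has reached the keeper. I'll probe in 0.3 mm steps to confirm it touches the rubber.

Run:
```python
from h import *
y=-.0353
for i in range(5):
    y+=.0003; robot.line_to(P(-.03,y,.162),max_speed=.005); robot.sleep(.15); show(i)
    if abs(robot.state()["contact_force"]@R0[:,1])>7: break
```

```text
0 t 11.22 tip [-0.03   -0.0353  0.1618] F [-0.38 -4.92  0.25]
1 t 11.62 tip [-0.03   -0.0352  0.1618] F [-0.64 -6.75  0.22]
2 t 12.02 tip [-0.03   -0.0351  0.1619] F [ 0.35 -7.4  -1.  ]
```

Force climbs with the step, so the stem rests on the rubber about 0.5 mm in. I back off, go round behind the knob and push the handle forward along its arc. A guard watches the contact force in case the handle isn't at the notch.

Run:
```python
from h import *
robot.line_to(P(-.03,-.050,.162),max_speed=.05)
robot.line_to(P(-.03,-.050,.205),max_speed=.1)
Y=-.0215
robot.line_to(P(.015,Y,.205),max_speed=.1); robot.line_to(P(.015,Y,.163),max_speed=.06,guard=6); show("behind")
F0=robot.state()["contact_force"]@R0
for th in np.arange(.15,.951,.1):
    cx=-.02-.056*np.sin(th); cz=.112+.056*np.cos(th)
    g=robot.line_to(P(cx+.0245,Y,cz-.004+.006*th),max_speed=.03,guard=10); show(f"{th:.2f} {g}")
    if g: break
c=robot.camera("scene"); save(c,"scene4")
f=c["frame"][110:230,150:330]
cv2.imwrite("pics/sc4.png",cv2.resize(f[...,::-1],None,fx=4,fy=4,interpolation=cv2.INTER_CUBIC))
```

```text
behind t 14.59 tip [ 0.0152 -0.0216  0.1633] F [-0.14 -0.08 -0.38]
0.15 False t 15.38 tip [-0.0038 -0.0216  0.1643] F [-0.2  -0.28 -0.54]
0.25 False t 15.71 tip [-0.0096 -0.0215  0.1638] F [-1.37 -0.04  0.69]
0.35 False t 16.04 tip [-0.0148 -0.0215  0.1629] F [1.45 0.83 0.88]
0.45 False t 16.38 tip [-0.0203 -0.0214  0.1609] F [ 0.34 -1.35 -0.81]
0.55 False t 16.7 tip [-0.0253 -0.0214  0.1588] F [0.18 0.62 0.83]
0.65 False t 17.02 tip [-0.0298 -0.0214  0.1562] F [-0.65  0.4   0.16]
0.75 False t 17.35 tip [-0.034  -0.0214  0.1533] F [ 0.01  0.86 -0.97]
0.85 False t 17.68 tip [-0.0379 -0.0214  0.1498] F [-0.03 -0.23  0.5 ]
0.95 False t 18.0 tip [-0.0414 -0.0214  0.1461] F [ 0.    1.3  -0.65]
```

View pics/sc4.png

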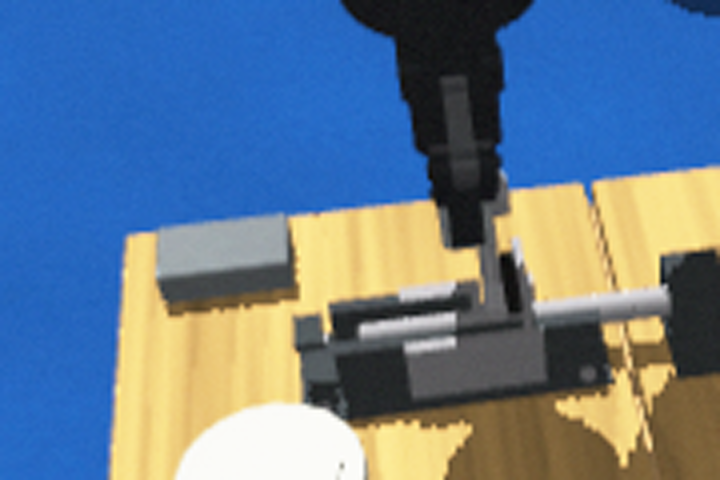

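The knob now shows at crop (498,190), partly hidden behind the finger, so the closed fingers are thinner than I assumed. I'll measure the lean from depth.

Run:
```python
from h import *
show()
for n in("scene","top"):
    c=robot.camera(n); L=inchest(T,cloud(c)); f=c["frame"].mean(-1)
    m=(L[...,1]>-.009)&(L[...,1]<.003)&(L[...,0]>-.1)&(L[...,0]<0)&(L[...,2]>.148)&(L[...,2]<.19)&(f>90)
    Q=L[m]; print(n,len(Q)); 
    if len(Q): print(np.percentile(Q,[5,50,95],axis=0).round(4))
    m=(abs(L[...,1]+.0125)<.005)&(L[...,0]>-.1)&(L[...,0]<0)&(L[...,2]>.125)&(L[...,2]<.15)&(f>60)
    Q=L[m]; print("stem",len(Q), np.percentile(Q,[5,50,95],axis=0).round(4) if len(Q) else "")
```

```text
t 18.05 tip [-0.0413 -0.0214  0.1461] F [-0.14  0.12 -0.6 ]
scene 19
[[-0.0657 -0.005   0.1508]
 [-0.0567 -0.0034  0.1576]
 [-0.0538 -0.0018  0.1602]]
stem 70 [[-0.0513 -0.017   0.126 ]
 [-0.0379 -0.0129  0.1321]
 [-0.0288 -0.0093  0.1451]]
top 1
[[-0.0591 -0.0021  0.1515]
 [-0.0591 -0.0021  0.1515]
 [-0.0591 -0.0021  0.1515]]
stem 1 [[-0.0048 -0.0077  0.1262]
 [-0.0048 -0.0077  0.1262]
 [-0.0048 -0.0077  0.1262]]
```

The depth points put the stem at about 0.8 rad, well past the rails' 0.4 rad limit, so it has entered the notch. Now I press it down from above along the arc.

Run:
```python
from h import *
Y=-.0185
robot.line_to(P(-.036,Y,.150),max_speed=.05)
robot.line_to(P(-.036,Y,.19),max_speed=.1); robot.line_to(P(-.062,Y,.19),max_speed=.1)
g=robot.line_to(P(-.062,Y,.166),max_speed=.05,guard=8); show(g)
for th in [.8,.9,1.,1.1,1.2,1.28,1.35]:
    g=robot.line_to(P(-.022-.056*np.sin(th),Y,.122+.056*np.cos(th)),max_speed=.03,guard=15); show(f"{th} {g}")
    if g: break
p=inchest(T,robot.state()["tcp_pos"])
g=robot.line_to(P(p[0],Y,.129),max_speed=.01,guard=12); show(f"final {g}")
robot.line_to(P(p[0],Y,.20),max_speed=.1)
robot.line_to(P(p[0]-.10,Y-.05,.26),max_speed=.15)
for n in("scene","top"):
    c=robot.camera(n); save(c,n+"5"); L=inchest(T,cloud(c))
    m=(L[...,1]>-.03)&(L[...,1]<.003)&(L[...,0]>-.11)&(L[...,0]<-.055)&(L[...,2]>.115)&(L[...,2]<.17)
    Q=L[m]; print(n,len(Q)); 
    if len(Q): print(np.percentile(Q,[3,50,97],axis=0).round(4))
    f=c["frame"][110:230,150:330] if n=="scene" else c["frame"][170:270,290:440]
    cv2.imwrite(f"pics/{n}5c.png",cv2.resize(f[...,::-1],None,fx=4,fy=4,interpolation=cv2.INTER_CUBIC))
```

```text
False t 20.03 tip [-0.062  -0.0185  0.1659] F [-0.44 -0.52  0.67]
0.8 False t 20.35 tip [-0.0622 -0.0185  0.1609] F [ 0.19  0.69 -0.63]
0.9 False t 20.68 tip [-0.066  -0.0185  0.1568] F [-0.1   0.3  -0.17]
1.0 False t 21.02 tip [-0.0691 -0.0185  0.1522] F [-0.82 -0.04 -0.43]
1.1 False t 21.35 tip [-0.0719 -0.0184  0.1471] F [-0.14 -0.15  0.43]
1.2 False t 21.68 tip [-0.0742 -0.0184  0.142 ] F [-0.45 -0.71  1.01]
1.28 False t 21.98 tip [-0.0757 -0.0184  0.1378] F [-0.23  0.12 -0.49]
1.35 False t 22.27 tip [-0.0766 -0.0186  0.1342] F [-0.59 -0.74  1.81]
final True t 22.55 tip [-0.0766 -0.0187  0.134 ] F [-0.32  0.54  7.95]
scene 159
[[-0.0814 -0.025   0.1211]
 [-0.0695 -0.0138  0.1305]
 [-0.0576 -0.0029  0.135 ]]
top 217
[[-0.0857 -0.0232  0.122 ]
 [-0.0747 -0.0124  0.1319]
 [-0.0573 -0.0009  0.1356]]
```

View pics/scene5c.png

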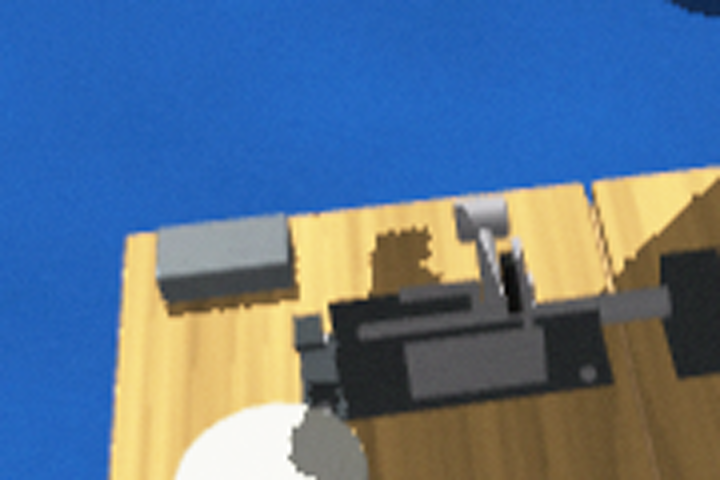

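View pics/top5c.png

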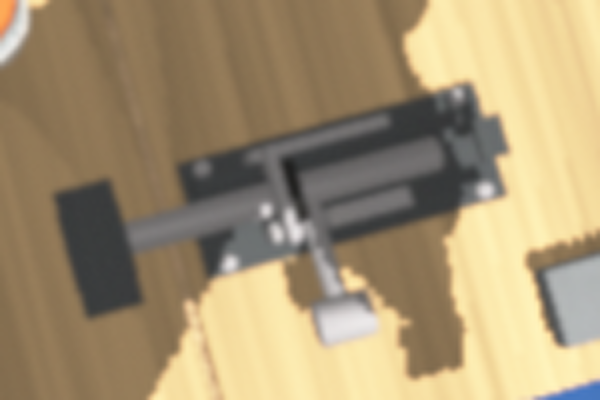

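Both crops show the handle lying forward through the notch. The knob is at (347,318) in the top crop and its top stands at z of about 134 mm, which is fully down. The bolt is in the keeper and the other objects haven't moved. One slightly firmer press confirms the end stop, then I hand in.

Run:
```python
from h import *
Y=-.0165
robot.line_to(P(-.0766,Y,.18),max_speed=.15); robot.line_to(P(-.0766,Y,.138),max_speed=.05,guard=8)
g=robot.line_to(P(-.0766,Y,.129),max_speed=.01,guard=20); show(g)
robot.line_to(P(-.0766,Y,.20),max_speed=.1); robot.line_to(P(-.17,-.07,.26)); robot.sleep(.5)
c=robot.camera("top"); L=inchest(T,cloud(c))
m=(L[...,1]>-.03)&(L[...,1]<.003)&(L[...,0]>-.11)&(L[...,0]<-.055)&(L[...,2]>.115)&(L[...,2]<.17)
print(np.percentile(L[m],[3,50,97],axis=0).round(4)); show()
print(robot.finish_job())
```

```text
True t 27.13 tip [-0.0766 -0.0166  0.1339] F [-2.3   1.35  9.35]
[[-0.0857 -0.0231  0.1229]
 [-0.0747 -0.0123  0.1318]
 [-0.0574 -0.001   0.1351]]
 t 29.48 tip [-0.1699 -0.0699  0.2599] F [0.17 1.39 0.09]
the job is handed in; nothing more can be done
None
```

The chest is bolted and the job is handed in after about 30 s: the bolt was slid gently onto the rubber stop, the handle turned fully down into the notch, and the arm is clear (the hand-in returned no verdict).

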